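# Test the stop button of the potter's banding wheel

### The job

Check the banding wheel's stop: push the round mushroom-headed button straight down until it stays down, then turn its head clockwise (seen from above) until the latch lets go, and let go so that it springs back up. Do not press the flat start button on the other control box.

Things in the scene. Friction and masses are not known exactly. Their poses are not given: they have to be found in the camera images.
- stop_top (a point): Centre of the top of the black mushroom head, a disc 48 mm across, rim 3 to 18 mm below this point (underside 21 mm), three thin white marks on top. It stands alone in mid-top of a fixed grey box 130x105 mm, 70 mm high; this point is 119 mm over the table when up, 110 latched. Grip the rim from above at any angle. The other grey box has a flat button and a bar dial; the boxes may swap places.
- stop (a joint): Downward travel of the stop button in m: 0 up, 0.009 fully down. It springs back if pushed less than about 0.007; beyond that it snaps down and stays latched. Pressing takes at most about 5 N.
- turn (a joint): Turn of the mushroom head about its upright axis, rad, clockwise from above: 0 at rest, end stop 1.3. Turns lightly (under 0.15 N m); a weak spring brings it back to 0 when let go. With the button latched, turning about 0.65 lifts the head 2 mm out of the latch; about 1.0 is a sure turn. Once let go, the head springs up.
- start (a joint): Travel in m of the flat black start button, 32 mm across, on the other control box: 0 up, 0.006 fully pressed. A bystander: not to be pressed.
Mind the look-alikes: they are no part of the job. What is shaped like the part that bears stop_top but yellow is not meant.

How it is judged (in metres and radians):
On the way, in this order (a step that is already met when the one before it is completed fails the run):
1. the mushroom button is pushed down into its latch (more than 8 mm) and stays there (value of joint stop above 0.008 m), for 0.2 s.
2. its head is turned clockwise by more than 0.45 rad while the button is still down (value of joint turn above 0.45 rad and value of joint stop above 0.003 m).
At the end, for the whole second after the job is handed in: The mushroom button has sprung back up (within 2 mm of its top position), its head has turned back to rest (within 0.25 rad) and the start button is not pressed (less than 3 mm) (value of joint stop below 0.002 m and value of joint turn below 0.25 rad and value of joint start below 0.003 m); the robot touches nothing.
It fails at once if the flat start button on the other box is pressed (3 mm or more) (value of joint start above 0.003 m).
It also fails if it takes over 43 s, if anything falls off the work surface, if the arm or the gripper's body presses on something with over 40 N, if the wrist force passes 120 N, or if a joint passes its speed limit or range.

### The arm

A 6-joint arm with a two-finger parallel gripper is mounted at the origin on the work surface. World frame = base frame: x ahead of the robot, y to its left, z up, the work surface at z = 0. Lengths are in m, angles in degrees, forces in N, time in s.
With the tool pointing down it reaches from about 0.25 to 0.725 m from the base axis. Payload 9.7 kg.
Tool frame: the origin (TCP) lies midway between the tips of the shut fingers; the grasp point (between the pads) lies 19 mm behind it; z points along the fingers, y is the line along which they close (so a half turn about z gives the same grasp; the last joint's range is limited). The gripper opens to 85 mm and grips with 20 to 120 N. Pads are 22 mm wide; open, the fingers measure 114 mm over their backs; the gripper's body (76 mm by 85 mm) begins 54 mm behind the grasp point. The pads swing forward as they close: fully open they stand 13 mm farther back than shut.
Start: joints at [66.406, 4.979, 10.078, 95.1, 0, 90], TCP at [0.22, 0.504, 0.231] pointing down, gripper open.
Joint ranges: [-179.16, 179.16], [-48.56, 103.87], [-65.8, 70.77], [-126.05, 130.52], [-82.76, 87.17], [-180, 180]. Speed limits (degrees/s): [127.2, 127.2, 147.25, 180, 180, 180].

### API

Orientations are given as [roll, pitch, yaw] about the fixed x, y, z axes, in that order (R = Rz(yaw) Ry(pitch) Rx(roll)).
In Python, from workcell import bot gives the robot as it stands.
- The arm moves only by the shell command python3 -m crank 'ROWS' [FORCE]. ROWS is JSON, a list of rows, each an object with "gripper": the finger opening in mm, from 0 to 85.4; "travel": the shift along the tool's x, y, z in mm, a list of three; "twist": the turn, a rotation vector about the tool's x, y, z in rad, a list of three. In form: [{"gripper": gripper, "travel": [tx, ty, tz], "twist": [rx, ry, rz]}, ...]. A call has 1 to 12 rows; each row shifts and turns the commanded pose from where the row before left it, along the tool's axes as they then stand; what a row does not reach is not made up. A row lasts 1/8 s, in which the tool goes at most 62.5 mm and 10.7 degrees, less where a joint would pass 70% of its speed; a pose out of reach is approached as far as the arm can. A call is refused whole if a number of a shift passes 62.5 or a number of a turn 0.188, either way. A call with a gripper value outside its range is refused whole. The fingers move at their own pace and stop on an object; FORCE is the grip in N (left out, the last holds). Time passes only in rows, so rows that do not move let the fingers close. It gives the time, the measured TCP pose, the force, the opening and the grip force at its end, in the units of the state.
- bot.get_obs(): the state, without advancing time (a new reading comes with each control period).
- bot.camera(name): name is "scene" or "side" or "wrist"; returns the picture (480x640x3 uint8, red, green, blue); there is no depth.
- bot.calibration(name): a dict with "vfov" (degrees; the focal length in pixels is half the picture's height over the tangent of half this angle, whatever the lens; pixels are square), "cx", "cy" (the principal point, pixels), "camera_from_world" (4x4, takes a point from world to camera coordinates). Camera axes: x right, y down, z forward; pixel columns grow to the right and rows downward; lengths in m; the calibration is good to about 2 mm. A picture is of the moment at which its call begins: read the wrist's pose just before it. calibration takes no time and is no camera call; for the wrist camera it gives the pose at the moment of the call.
- bot.job_done(): hands the job in; it is judged then, once.
The state is a dict: "time": time; "q": joint angles; "qd": joint speeds; "joint_efforts": joint torques, N m; "ee_pos": TCP position; "tcp_rot": TCP orientation; "wrist_force": force on the tool from outside, world axes, zero at the start; "torque": the same for the moment, N m; "opening": finger opening in m; "grasp_force": force on a finger pad.
Only numpy, scipy, OpenCV 4.12 (cv2) and the standard library are available. Lean on these libraries where they do the work, as an engineer would, in place of code of your own. Each camera call takes 0.05 s, during which the arm holds its last target. There are 200 camera calls.

## Working session

There is one attempt and no reset: what is moved stays moved. The work goes in short steps, Python scripts to look and compute and a shell command to move; the robot and the scene stay as the last step left them, time stands still between calls to the robot, and variables do not carry over. Pictures are saved under pics/ and viewed, at most 10 in all, crops included, and the job is handed in when it is done.

```bash
mkdir -p pics; ls
python3 - <<'E'
from workcell import bot
import cv2,numpy as np
o=bot.get_obs();print(o['time'],o['ee_pos'],o['tcp_rot'],o['opening'],o['wrist_force'])
a=bot.camera("scene");b=bot.camera("side");c=bot.camera("wrist")
for n,i in zip("scene side wrist".split(),(a,b,c)):
    cv2.imwrite(f"pics/{n}0.png",i[:,:,::-1]); k=bot.calibration(n);print(n,k['vfov'],k['cx'],k['cy'],np.round(k['camera_from_world'],3).tolist(),[x for x in k])
cv2.imwrite("pics/both0.png",cv2.resize(np.hstack([a,b])[:,:,::-1],(800,300),interpolation=cv2.INTER_AREA))
E
```

```text
pics
0.0 [0.2200582  0.50380948 0.23059921] [-1.79926561e+02  1.06741351e-03  1.56404198e+02] 0.08517664371974383 [ 0.64281916 -0.59343372 -1.02705593]
scene 43.61484940540787 316.06756282718743 236.1958327732548 [[-0.336, 0.942, 0.021, 0.233], [0.651, 0.248, -0.717, -0.139], [-0.681, -0.228, -0.697, 1.516], [0.0, 0.0, 0.0, 1.0]] ['vfov', 'cx', 'cy', 'camera_from_world']
side 56.2925320483438 317.56231303767686 237.7025026777692 [[0.757, -0.653, 0.002, -0.377], [-0.302, -0.352, -0.886, 0.189], [0.579, 0.67, -0.464, 0.754], [0.0, 0.0, 0.0, 1.0]] ['vfov', 'cx', 'cy', 'camera_from_world']
wrist 60.45066844002022 319.05448659810594 244.97658550103628 [[0.4, 0.916, -0.002, -0.549], [0.88, -0.384, 0.279, -0.035], [0.255, -0.113, -0.96, 0.379], [0.0, 0.0, 0.0, 1.0]] ['vfov', 'cx', 'cy', 'camera_from_world']
```

View pics/scene0.png

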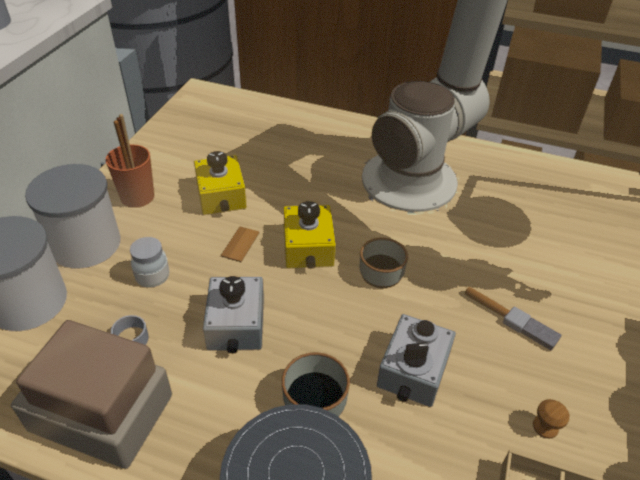

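View pics/side0.png

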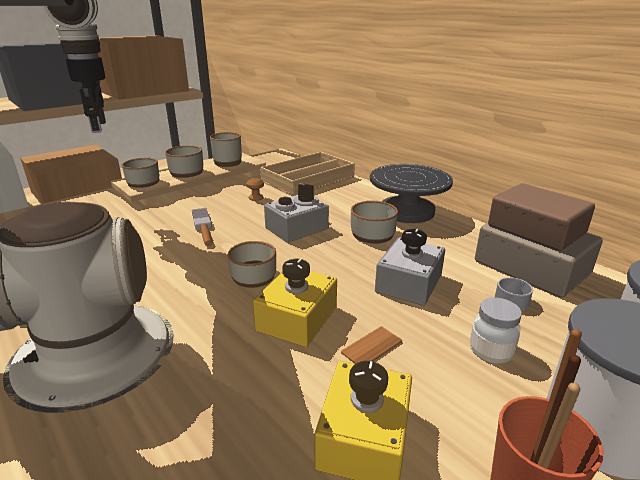

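The scene view shows four boxes:
- Yellow boxes with a mushroom at scene (217,160) and (309,213): wrong colour.
- Grey box with a flat button and bar dial at scene (415,350), side (295,205): the start box.
- Grey box with a lone mushroom head at scene (232,288), side (413,238): this fits the description.

I'll confirm it in an enlarged crop and triangulate.

```bash
cat > h.py <<'E'
import numpy as np,cv2
from workcell import bot
def ray(k,u,v):
    f=240/np.tan(np.radians(k['vfov']/2));T=np.array(k['camera_from_world']);R=T[:3,:3]
    d=R.T@np.array([(u-k['cx'])/f,(v-k['cy'])/f,1]);return -R.T@T[:3,3],d/np.linalg.norm(d)
def proj(k,p):
    f=240/np.tan(np.radians(k['vfov']/2));T=np.array(k['camera_from_world']);c=T[:3,:3]@p+T[:3,3]
    return np.array([k['cx']+f*c[0]/c[2],k['cy']+f*c[1]/c[2]])
def tri(rs):
    A=sum(np.eye(3)-np.outer(d,d) for o,d in rs);b=sum((np.eye(3)-np.outer(d,d))@o for o,d in rs)
    p=np.linalg.solve(A,b);return p,[np.linalg.norm(np.cross(p-o,d)) for o,d in rs]
def plane(r,z): o,d=r;return o+d*(z-o[2])/d[2]
E
python3 - <<'E'
from h import *
out=[];rs=[]
for n,(x0,y0,x1,y1) in (("scene",(200,265,270,355)),("side",(370,220,450,305))):
    i=cv2.imread(f"pics/{n}0.png")[y0:y1,x0:x1];g=i.max(2)
    m=(g<60).astype(np.uint8)
    nn,l,s,c=cv2.connectedComponentsWithStats(m)
    for j in range(1,nn):
        if s[j,4]>40: print(n,s[j]+[x0,y0,0,0,0],c[j]+[x0,y0])
    out.append(cv2.resize(i,(400,500),interpolation=cv2.INTER_CUBIC))
    k=bot.calibration(n)
    w=(i.min(2)>150);print(n,'f',240/np.tan(np.radians(k['vfov']/2)))
cv2.imwrite("pics/crop1.png",np.hstack(out))
E
```

```text
scene [219 277  25  26 403] [231.52109181 290.23076923]
scene [221 338  18  15 170] [231.38823529 345.36470588]
scene f 599.817373456917
side [397 220  32   3  75] [411.74666667 220.78666667]
side [401 229  26  25 417] [413.49640288 240.39808153]
side [370 234  24   9  60] [380.9        239.96666667]
side [429 250  16  35 119] [438.68067227 266.43697479]
side f 448.6078286288493
```

View pics/crop1.png

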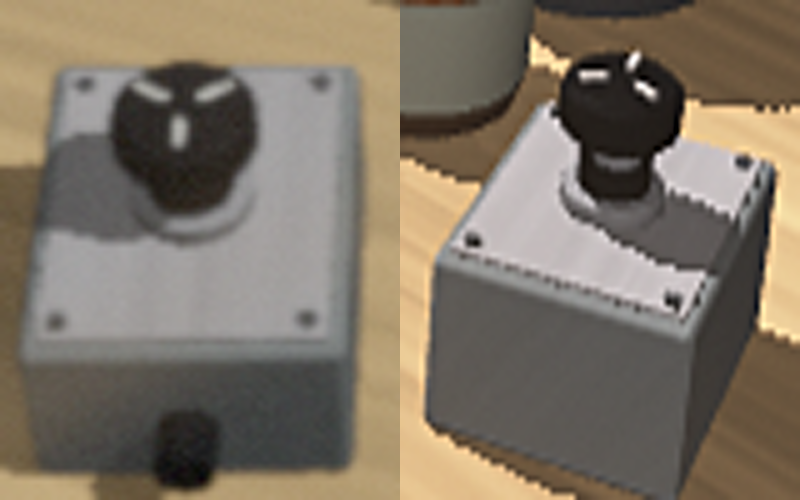

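The crop confirms a grey box with a lone black mushroom head carrying three white marks, about scene (231.7,284) and side (414.5,233). Next I triangulate from the marks' centroids.

Run:
```python
from h import *
rs=[];K={}
for n,(x0,y0,x1,y1) in (("scene",(222,278,242,292)),("side",(403,227,426,241))):
    g=cv2.imread(f"pics/{n}0.png")[y0:y1,x0:x1].max(2).astype(float)
    m=(g>90).astype(np.uint8);nn,l,s,c=cv2.connectedComponentsWithStats(m,connectivity=8)
    pts=[];
    for j in range(1,nn):
        print(n,s[j].tolist(),c[j]+[x0,y0])
        if 2<=s[j,4]<40: pts.append(c[j]+[x0,y0])
    k=K[n]=bot.calibration(n);ctr=np.mean(pts,0);print(ctr);rs.append(ray(k,*ctr))
p,e=tri(rs);print(p,e)
for r in rs: print('on z=.119',plane(r,.119))
o=bot.get_obs();d=p-o['ee_pos'];print(o['ee_pos'],d)
from scipy.spatial.transform import Rotation as R
print('tool',R.from_euler('xyz',o['tcp_rot'],degrees=True).inv().apply(d)*1000, np.hypot(*p[:2]))
```

```text
scene [0, 0, 8, 5, 24] [225.16666667 280.25      ]
scene [12, 0, 8, 5, 23] [237.73913043 280.39130435]
scene [8, 8, 3, 6, 17] [230.94117647 288.35294118]
[231.28232452 282.99808184]
side [0, 0, 23, 6, 75] [415.04 228.4 ]
side [3, 5, 6, 2, 11] [408.27272727 232.45454545]
side [14, 7, 5, 3, 10] [418.8 234.9]
[413.53636364 233.67727273]
[ 0.55853695 -0.21666682  0.11858462] [np.float64(0.00041424009034705565), np.float64(0.0004142400903471581)]
on z=.119 [ 0.55860756 -0.21614703  0.119     ]
on z=.119 [ 0.55805163 -0.21752354  0.119     ]
[0.22009174 0.50388479 0.23075688] [ 0.33844521 -0.7205516  -0.11217227]
tool [-598.56870256 -524.73140686  112.67140887] 0.5990893324956704
```

```bash
python3 -m crank '[{"gripper":85,"travel":[0,0,0],"twist":[0,0,0.18]},{"gripper":85,"travel":[0,0,0],"twist":[0,0,0.18]},{"gripper":85,"travel":[0,0,0],"twist":[0,0,0.18]},{"gripper":85,"travel":[0,0,0],"twist":[0,0,0.18]},{"gripper":85,"travel":[0,0,0],"twist":[0,0,0.18]},{"gripper":85,"travel":[0,0,0],"twist":[0,0,0.18]},{"gripper":85,"travel":[0,0,0],"twist":[0,0,0.18]},{"gripper":85,"travel":[0,0,0],"twist":[0,0,0.18]}]'
cat >> h.py <<'E'
from scipy.spatial.transform import Rotation as Ro
def goto(p):
    o=bot.get_obs();d=np.array(p)-o['ee_pos'];print('t',o['time'],'tcp',o['ee_pos'],o['tcp_rot'],'q6',o['q'][5],'F',o['wrist_force'],'open',o['opening'])
    print('tool mm',Ro.from_euler('xyz',o['tcp_rot'],degrees=True).inv().apply(d)*1000)
E
python3 -c "
from h import *
goto([.5585,-.217,.23])"
```

```text
time: 1.15
ee_pos: [0.2201, 0.5039, 0.231]
tcp_rot: [-180.0, 0.0, 73.6]
wrist_force: [0.0, 0.3, -0.4]
opening: 0.0849
grasp_force: 0.0
t 1.15 tcp [0.22011448 0.50389404 0.23095544] [-1.79996902e+02  3.76061518e-02  7.35569894e+01] q6 172.84684602542 F [ 0.03015664  0.288628   -0.39203968] open 0.08492335779969366
tool mm [-595.62607003  528.60358039    1.31780337]
```

```bash
python3 -m crank '[{"gripper":85,"travel":[-46,41,0],"twist":[0,0,0]},{"gripper":85,"travel":[-46,41,0],"twist":[0,0,0]},{"gripper":85,"travel":[-46,41,0],"twist":[0,0,0]},{"gripper":85,"travel":[-46,41,0],"twist":[0,0,0]},{"gripper":85,"travel":[-46,41,0],"twist":[0,0,0]},{"gripper":85,"travel":[-46,41,0],"twist":[0,0,0]},{"gripper":85,"travel":[-46,41,0],"twist":[0,0,0]},{"gripper":85,"travel":[-46,41,0],"twist":[0,0,0]},{"gripper":85,"travel":[-46,41,0],"twist":[0,0,0]},{"gripper":85,"travel":[-46,41,0],"twist":[0,0,0]},{"gripper":85,"travel":[-46,41,0],"twist":[0,0,0]},{"gripper":85,"travel":[0,0,0],"twist":[0,0,0]}]'
python3 - <<'E'
from h import *
k=bot.calibration("wrist");i=bot.camera("wrist")[:,:,::-1];cv2.imwrite("pics/w1.png",i)
print(proj(k,np.array([.5585,-.217,.119])))
goto([.5585,-.217,.23])
E
```

```text
time: 2.65
ee_pos: [0.5138, -0.1105, 0.2298]
tcp_rot: [-179.9, 0.0, 73.6]
wrist_force: [-0.9, 0.8, 0.3]
opening: 0.0851
grasp_force: 0.0
[425.79309848 364.29751142]
t 2.7 tcp [ 0.51313423 -0.10869743  0.23022627] [-1.79880673e+02  2.38277014e-03  7.37193490e+01] q6 94.31687069630837 F [-0.53359132  0.67766491  0.44661888] open 0.08478039593073881
tool mm [-9.12416752e+01  7.39087449e+01  7.61386515e-02]
```

View pics/w1.png

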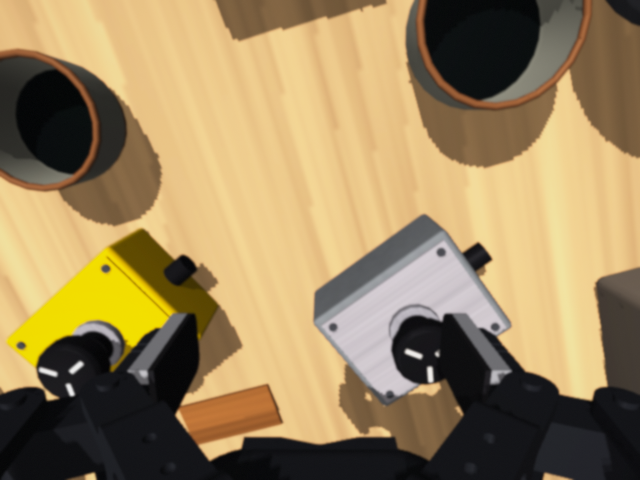

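The wrist view shows the grey-box head at (428,361), partly behind the right finger, close to the predicted (426,364). I'll line up sideways and measure again from two wrist positions.

```bash
python3 -m crank '[{"gripper":85,"travel":[20,37,0],"twist":[0,0,0]},{"gripper":85,"travel":[20,37,0],"twist":[0,0,0]},{"gripper":85,"travel":[0,0,0],"twist":[0,0,0]},{"gripper":85,"travel":[0,0,0],"twist":[0,0,0]}]'
python3 - <<'E'
from h import *
k=bot.calibration("wrist");i=bot.camera("wrist")[:,:,::-1];cv2.imwrite("pics/w2.png",i);np.save("k2.npy",k,allow_pickle=True)
print(proj(k,np.array([.5585,-.217,.119])))
goto([.5585,-.217,.23])
E
python3 -m crank '[{"gripper":85,"travel":[-40,0,0],"twist":[0,0,0]},{"gripper":85,"travel":[0,0,0],"twist":[0,0,0]},{"gripper":85,"travel":[0,0,0],"twist":[0,0,0]}]'
python3 - <<'E'
from h import *
k=bot.calibration("wrist");i=bot.camera("wrist")[:,:,::-1];cv2.imwrite("pics/w3.png",i);np.save("k3.npy",k,allow_pickle=True)
p=np.array([.5585,-.217,.119]);K=[np.load(f"k{j}.npy",allow_pickle=True).item() for j in(2,3)]
rs=[];rh=[]
for j,k in zip((2,3),K):
    im=cv2.imread(f"pics/w{j}.png");u=proj(k,p);x0,y0=(u-45).astype(int);c=im[y0:y0+90,x0:x0+90];g=c.max(2)
    print(j,'pred',u)
    n,l,s,ce=cv2.connectedComponentsWithStats((g<70).astype(np.uint8))
    b=1+np.argmax(s[1:,4]);ct=max(cv2.findContours((l==b).astype(np.uint8),cv2.RETR_EXTERNAL,cv2.CHAIN_APPROX_NONE)[0],key=cv2.contourArea)
    hull=cv2.convexHull(ct);hm=cv2.erode(cv2.fillPoly(np.zeros(g.shape,np.uint8),[hull],1),np.ones((5,5)))
    n,l,s2,c2=cv2.connectedComponentsWithStats(((g>110)&(hm>0)).astype(np.uint8))
    print('head',s[b]+[x0,y0,0,0,0]);m=[c2[q]+[x0,y0] for q in range(1,n) if s2[q,4]>8];print('marks',m,s2[1:,4])
    rs.append(ray(k,*np.mean(m,0)))
    cv2.imwrite(f"pics/c{j}.png",cv2.resize(c,(400,400)))
cv2.imwrite("pics/c23.png",np.hstack([cv2.imread("pics/c2.png"),cv2.imread("pics/c3.png")]))
print(tri(rs),[plane(r,.119) for r in rs])
E
```

```text
time: 3.2
ee_pos: [0.5947, -0.0882, 0.2314]
tcp_rot: [-180.0, 0.0, 74.0]
wrist_force: [-1.0, 0.7, -0.3]
opening: 0.0848
grasp_force: 0.0
[321.86786592 415.98967702]
t 3.25 tcp [ 0.59451796 -0.08856177  0.23184003] [ 1.79992358e+02 -6.89614159e-04  7.39503270e+01] q6 97.57712242175833 F [-0.2438363  -0.65237341 -0.05402111] open 0.08512071933359078
tool mm [-133.38994153    0.89508844    1.83854139]
time: 3.62
ee_pos: [0.5837, -0.1276, 0.2321]
tcp_rot: [179.9, -0.0, 73.9]
wrist_force: [0.3, -0.5, -1.1]
opening: 0.0856
grasp_force: 0.0
2 pred [321.86786592 415.98967702]
head [ 295  370   63   64 2951]
marks [array([337.61538462, 403.95384615]), array([310.13043478, 406.82608696]), array([327.3030303 , 425.21212121])] [65 46 33]
3 pred [321.56483705 366.56349243]
head [ 294  321   65   68 3123]
marks [array([338.70192308, 352.98076923]), array([307.16393443, 355.68852459]), array([327.43181818, 375.84090909])] [104  61  44]
(array([ 0.56226084, -0.21151687,  0.12259924]), [np.float64(0.00013298074208877906), np.float64(0.00013298074208888464)]) [array([ 0.56165397, -0.214309  ,  0.119     ]), array([ 0.56155479, -0.21366451,  0.119     ])]
```

View pics/c23.png

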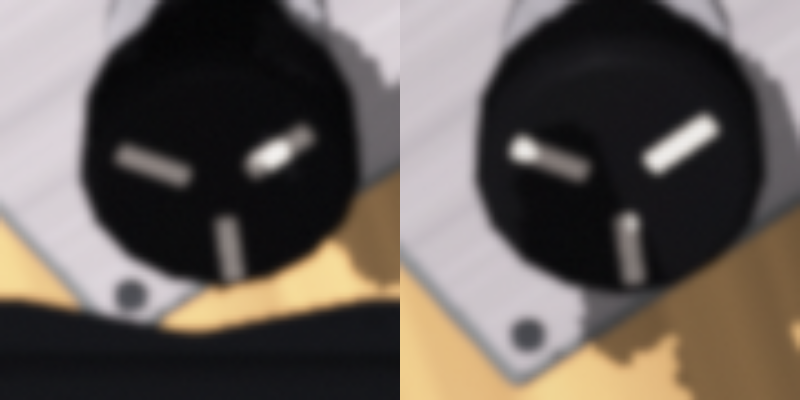

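The crops show the head's three marks clearly; shading biases the mask. By eye, their centres average to (326.2,412.8) in w2 and (326.2,362.8) in w3. I triangulate those.

Run:
```python
from h import *
K=[np.load(f"k{j}.npy",allow_pickle=True).item() for j in(2,3)]
rs=[ray(K[0],326,412.5),ray(K[1],326,362.5)]
# scene marks by eye in crop1 (x/5.714+200, y/5.556+265); side (x/5+370, y/5.882+220)
s=np.mean([(150,92),(215,92),(178,132)],0);d=np.mean([(193,75),(234,60),(247,91)],0)
ro=[ray(bot.calibration("scene"),s[0]/5.714+199.5,s[1]/5.556+264.5),ray(bot.calibration("side"),d[0]/5+369.5,d[1]/5.882+219.5)]
print(tri(rs),tri(ro),tri(rs+ro))
for r in rs+ro: print(plane(r,.119))
goto([.560,-.2155,.16])
```

```text
(array([ 0.56256012, -0.21387054,  0.12039061]), [np.float64(5.5574659204679206e-05), np.float64(5.557465920470664e-05)]) (array([ 0.56131707, -0.21587383,  0.12044634]), [np.float64(0.000849898054958323), np.float64(0.0008498980549582079)]) (array([ 0.56216035, -0.21496132,  0.11991753]), [np.float64(0.0006150997224420423), np.float64(0.0007436570058039165), np.float64(0.001397663867713959), np.float64(0.0011067387401854343)])
[ 0.562226   -0.21492306  0.119     ]
[ 0.56239474 -0.2147356   0.119     ]
[ 0.55969379 -0.21584416  0.119     ]
[ 0.56409725 -0.21493007  0.119     ]
t 3.675 tcp [ 0.58390633 -0.12730888  0.23188685] [ 1.79955949e+02 -1.55688018e-02  7.38940245e+01] q6 93.80027820308027 F [-0.03277787  0.42995793 -0.10806322] open 0.0851544538232068
tool mm [-91.3811357    1.44226631  71.86315367]
```

Both view pairs agree: top at about (0.562, -0.215, 0.120). I'll shut the fingers and move above it.

```bash
python3 -m crank '[{"gripper":0,"travel":[-45,1.6,0],"twist":[0,0,0]},{"gripper":0,"travel":[-45,1.6,0],"twist":[0,0,0]},{"gripper":0,"travel":[0,0,0],"twist":[0,0,0]},{"gripper":0,"travel":[0,0,0],"twist":[0,0,0]},{"gripper":0,"travel":[0,0,0],"twist":[0,0,0]},{"gripper":0,"travel":[0,0,50],"twist":[0,0,0]},{"gripper":0,"travel":[0,0,30],"twist":[0,0,0]},{"gripper":0,"travel":[0,0,20],"twist":[0,0,0]},{"gripper":0,"travel":[0,0,0],"twist":[0,0,0]},{"gripper":0,"travel":[0,0,0],"twist":[0,0,0]}]' 30
python3 -c "
from h import *
goto([.562,-.215,.119])"
```

```text
time: 4.92
ee_pos: [0.5629, -0.2147, 0.1324]
tcp_rot: [179.9, 0.0, 73.9]
wrist_force: [0.6, -0.1, -0.1]
opening: -0.0001
grasp_force: 0.0
t 4.925 tcp [ 0.56286315 -0.21467527  0.13244445] [1.79929576e+02 5.04498943e-03 7.39464820e+01] q6 85.17630599176654 F [ 0.58447082 -0.06339758 -0.05332797] open -6.946396229191958e-05
tool mm [-0.54957096 -0.75621759 13.44357928]
```

```bash
python3 -m crank '[{"gripper":0,"travel":[0,0,8],"twist":[0,0,0]},{"gripper":0,"travel":[0,0,4],"twist":[0,0,0]},{"gripper":0,"travel":[0,0,2],"twist":[0,0,0]},{"gripper":0,"travel":[0,0,2],"twist":[0,0,0]},{"gripper":0,"travel":[0,0,2],"twist":[0,0,0]},{"gripper":0,"travel":[0,0,0],"twist":[0,0,0]},{"gripper":0,"travel":[0,0,0],"twist":[0,0,0]}]'
python3 -m crank '[{"gripper":0,"travel":[0,0,1.5],"twist":[0,0,0]},{"gripper":0,"travel":[0,0,1.5],"twist":[0,0,0]},{"gripper":0,"travel":[0,0,0],"twist":[0,0,0]},{"gripper":0,"travel":[0,0,0],"twist":[0,0,0]}]'
```

```text
time: 5.8
ee_pos: [0.5624, -0.2151, 0.1132]
tcp_rot: [180.0, -0.0, 73.9]
wrist_force: [0.6, 0.8, 2.9]
opening: 0.0002
grasp_force: 1.1
time: 6.3
ee_pos: [0.5622, -0.2151, 0.1101]
tcp_rot: [-180.0, -0.0, 73.9]
wrist_force: [0.1, -0.1, -0.8]
opening: 0.0002
grasp_force: 0.0
```

Force rose to 3 N and then fell to zero, so the button has snapped down. I'll confirm with a little more push, then back off and look.

```bash
python3 -m crank '[{"gripper":0,"travel":[0,0,0.7],"twist":[0,0,0]},{"gripper":0,"travel":[0,0,0.5],"twist":[0,0,0]},{"gripper":0,"travel":[0,0,0],"twist":[0,0,0]},{"gripper":0,"travel":[0,0,0],"twist":[0,0,0]}]'
python3 -m crank '[{"gripper":0,"travel":[0,0,-15],"twist":[0,0,0]},{"gripper":0,"travel":[0,0,-25],"twist":[0,0,0]},{"gripper":85,"travel":[0,0,0],"twist":[0,0,0]},{"gripper":85,"travel":[0,0,0],"twist":[0,0,0]},{"gripper":85,"travel":[0,0,0],"twist":[0,0,0]},{"gripper":85,"travel":[0,0,0],"twist":[0,0,0]},{"gripper":85,"travel":[0,0,0],"twist":[0,0,0]}]'
python3 - <<'E'
from h import *
a=bot.camera("side")[:,:,::-1];b=bot.camera("scene")[:,:,::-1]
f=lambda i,x,y:cv2.resize(i[y:y+100,x:x+80],(400,500),interpolation=cv2.INTER_CUBIC)
cv2.imwrite("pics/l1.png",np.hstack([f(a,370,205),f(cv2.imread("pics/side0.png"),370,205)]))
goto([.562,-.215,.0755])
E
```

```text
time: 6.8
ee_pos: [0.5625, -0.2151, 0.1097]
tcp_rot: [180.0, 0.0, 73.9]
wrist_force: [-1.7, 0.1, 5.8]
opening: 0.0003
grasp_force: 2.6
time: 7.68
ee_pos: [0.5622, -0.215, 0.1487]
tcp_rot: [-180.0, -0.0, 73.9]
wrist_force: [0.9, -0.2, -0.2]
opening: 0.0848
grasp_force: 0.0
t 7.775 tcp [ 0.56231155 -0.21504078  0.14895266] [-1.79989380e+02 -2.92148742e-03  7.39028425e+01] q6 85.16820648054856 F [0.12176486 0.46706443 0.09932762] open 0.08525322569937704
tool mm [-5.09453515e-02 -2.97033262e-01  7.34527168e+01]
```

View pics/l1.png

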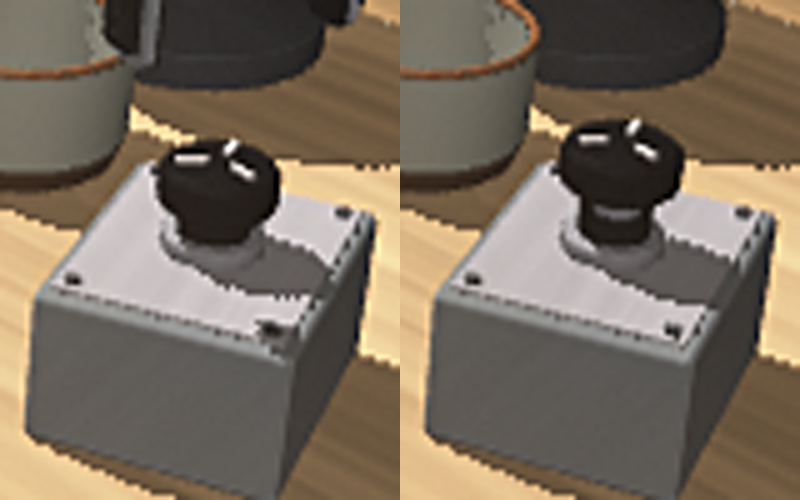

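The head sits about 4 px lower than in the starting picture and stays there unaided, at side (413,240), so it is latched. I'll descend around the rim and grip.

```bash
python3 -m crank '[{"gripper":85,"travel":[0,0,30],"twist":[0,0,0]},{"gripper":85,"travel":[0,0,25],"twist":[0,0,0]},{"gripper":85,"travel":[0,0,17],"twist":[0,0,0]},{"gripper":85,"travel":[0,0,0],"twist":[0,0,0]},{"gripper":44,"travel":[0,0,0],"twist":[0,0,0]},{"gripper":44,"travel":[0,0,0],"twist":[0,0,0]},{"gripper":44,"travel":[0,0,0],"twist":[0,0,0]},{"gripper":44,"travel":[0,0,0],"twist":[0,0,0]},{"gripper":44,"travel":[0,0,0],"twist":[0,0,0]}]' 25
```

```text
time: 8.9
ee_pos: [0.5629, -0.2153, 0.0783]
tcp_rot: [179.9, 0.0, 73.9]
wrist_force: [-0.2, 0.3, 6.1]
opening: 0.0466
grasp_force: 25.5
```

Gripped at 47 mm with 25 N. Now the clockwise turn (about tool +z).

```bash
python3 -m crank '[{"gripper":44,"travel":[0,0,0],"twist":[0,0,0.18]},{"gripper":44,"travel":[0,0,0],"twist":[0,0,0.18]},{"gripper":44,"travel":[0,0,0],"twist":[0,0,0.18]},{"gripper":44,"travel":[0,0,0],"twist":[0,0,0.18]},{"gripper":44,"travel":[0,0,0],"twist":[0,0,0.18]},{"gripper":44,"travel":[0,0,0],"twist":[0,0,0.18]},{"gripper":44,"travel":[0,0,0],"twist":[0,0,0]},{"gripper":44,"travel":[0,0,0],"twist":[0,0,0]}]' 25
python3 - <<'E'
from h import *
a=bot.camera("side")[:,:,::-1];b=bot.camera("scene")[:,:,::-1]
f=lambda i,x,y:cv2.resize(i[y:y+100,x:x+80],(400,500),interpolation=cv2.INTER_CUBIC)
cv2.imwrite("pics/l2.png",np.hstack([f(a,370,205),f(b,195,250)]))
o=bot.get_obs();print(o['torque'],o['wrist_force'],o['q'][5])
E
```

```text
time: 9.9
ee_pos: [0.563, -0.2151, 0.0806]
tcp_rot: [179.9, -0.2, 12.0]
wrist_force: [-7.7, 3.1, 20.8]
opening: 0.0468
grasp_force: 26.7
[0.80823532 1.35169436 0.14792292] [-7.37371443  3.11019668 20.39858071] 147.03954994684355
```

View pics/l2.png

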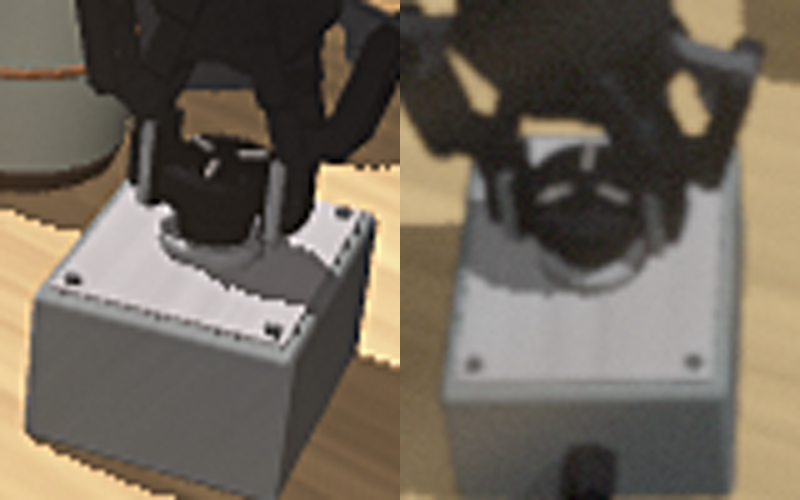

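The marks have turned about 60° (one now points away, at scene (233,281)), and the head lifted the tool by about 2 mm. I'll let go and rise.

```bash
python3 -m crank '[{"gripper":85,"travel":[0,0,0],"twist":[0,0,0]},{"gripper":85,"travel":[0,0,0],"twist":[0,0,0]},{"gripper":85,"travel":[0,0,0],"twist":[0,0,0]},{"gripper":85,"travel":[0,0,0],"twist":[0,0,0]},{"gripper":85,"travel":[0,0,-20],"twist":[0,0,0]},{"gripper":85,"travel":[0,0,-40],"twist":[0,0,0]},{"gripper":85,"travel":[0,0,-40],"twist":[0,0,0]},{"gripper":85,"travel":[0,0,-40],"twist":[0,0,0]},{"gripper":85,"travel":[0,0,0],"twist":[0,0,0]},{"gripper":85,"travel":[0,0,0],"twist":[0,0,0]}]'
python3 - <<'E'
from h import *
a=bot.camera("side")[:,:,::-1];b=bot.camera("scene")[:,:,::-1]
f=lambda i,x,y:cv2.resize(i[y:y+100,x:x+80],(400,500),interpolation=cv2.INTER_CUBIC)
cv2.imwrite("pics/l3.png",np.hstack([f(a,370,205),f(b,195,250)]))
E
```

```text
time: 11.25
ee_pos: [0.5623, -0.2151, 0.2162]
tcp_rot: [-180.0, 0.0, 12.0]
wrist_force: [0.2, -0.5, -1.1]
opening: 0.0852
grasp_force: 0.0
```

View pics/l3.png

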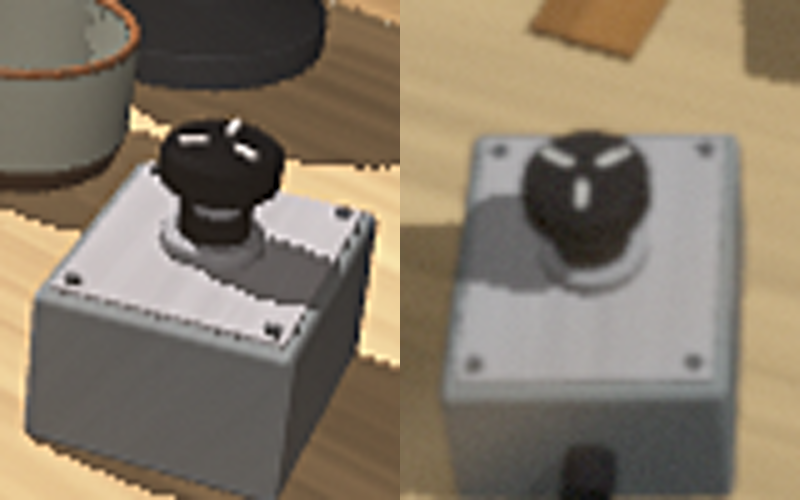

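The head is back up and its marks are back at their starting angle, side (414,233) and scene (231,284). The gripper is clear of everything.

```bash
python3 -c "
from workcell import bot
print(bot.job_done())"
```

```text
the job is handed in; nothing more can be done
None
```

I pushed the mushroom stop button on the grey box down until it latched, turned its head clockwise about 1.08 rad and let go; it sprang back up with its head at rest, I never went near the start button, and the job is handed in at about 11 s (no verdict came back).

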